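Tip the drained tube racks over, 15 ml side up

ROBOT

A 6-joint arm with a two-finger parallel gripper is mounted at the origin on the work surface. World frame = base frame: x ahead of the robot, y to its left, z up, the work surface at z = 0. Lengths are in m, angles in rad, forces in N, time in s.
With the tool pointing down it reaches from about 0.35 to 0.85 m from the base axis. Payload 8.1 kg.
Tool frame: the origin (TCP) lies on the centre line of the jaws, within the pads' length; the fingertips stand 14 mm ahead of it and the grasp point (between the pads) lies 5 mm behind it; z points along the fingers, y is the direction in which the jaws open and shut (so a half turn about z gives the same grasp; the last joint's range is limited). The gripper opens to 93 mm and grips with 3 to 60 N. Pads are 15 mm wide; open, the fingers measure 128 mm over their backs; the gripper's body (75 mm by 188 mm) begins 65 mm behind the grasp point.
Start: joints at [1.067, 0.13, 1.488, -0, 1.523, -0.085], TCP at [0.244, 0.548, 0.201] pointing down, gripper open.
Joint ranges: [-2.96, 2.96], [-0.89, 2.26], [0.02, 2.5], [-1.34, 4.48], [0, 2.73], [-2.66, 2.66]. Speed limits (rad/s): [2.39, 2.39, 2.79, 3.14, 3.14, 3.14].

INTERFACE

Orientations are given as a rotation vector (axis times angle).
In Python, from plant import robot gives the robot as it stands.
- The arm moves only by the tool jog_arm, never from a script. Its argument "steps" is a list of rows, each a list of 7 numbers: the closure, from 0 (fully open) to 1 (shut), then the shift along the tool's x, y, z in m, then the turn, a rotation vector about the tool's x, y, z in rad. In form: [[jaw, tx, ty, tz, rx, ry, rz], ...]. A call has 1 to 5 rows; each row is the pose to reach, as a shift and turn from the pose measured when the call began, along the tool's axes at that moment; what a row does not reach only later rows make up. A row lasts 1/8 s, in which the tool goes at most 62.5 mm and 10.7 degrees, less where a joint would pass 70% of its speed; a pose out of reach is approached as far as the arm can. A call with a gripper value outside its range is refused whole. The fingers move at their own pace and stop on an object; "force" is the grip in N (left out, the last holds). Time passes only in rows, so rows that repeat a pose let the fingers close. It gives the time, the measured TCP pose, the force and the opening at its end, in the units of the state.
- robot.read_state(): the state, without advancing time (a new reading comes with each control period).
- robot.read_camera(name): name is "scene" or "top" or "wrist"; returns a dict with "image" (420x560x3 uint8, red, green, blue), "mtx" (3x3 intrinsics, pixels), "extrinsics" (4x4, takes a point from camera to world coordinates); the wrist camera has in their place "tool_from_camera" (4x4, takes a point from camera to tool coordinates, whose origin is the TCP and whose axes are the flange's). Camera axes: x right, y down, z forward; pixel columns grow to the right and rows downward; lengths in m; the calibration is good to about 2 mm. A picture is of the moment at which its call begins: read the wrist's pose just before it. There is no depth.
- robot.close_job(): hands the job in, once; it reports no verdict.
The state is a dict: "t": time; "q": joint angles; "dq": joint speeds; "joint_torque": joint torques, N m; "tool_pos": TCP position; "orientation": TCP orientation; "force": force on the tool from outside, world axes, zero at the start; "wrist_torque": the same for the moment, N m; "opening": finger opening in m.
Only numpy, scipy, OpenCV 4.12 (cv2) and the standard library are available. Lean on these libraries where they do the work, as an engineer would, in place of code of your own. Each camera call takes 0.05 s, during which the arm holds its last target.

TASK

The two empty white four-way tube racks were left standing on their long narrow sides to drain. Push each one over with a fingertip, about where it stands, so that it lies flat with its 15 ml side (the large side with three rows of six holes) facing up. Do not pick the racks up, and leave everything else on the cart as it is.

Things in the scene. Friction and masses are not known exactly. Their poses are not given: they have to be found in the camera images.
- rack_a_mid (a point): Middle of a white four-way tube rack: an empty hollow plastic block 52 x 173 x 95 mm along its own x, y, z, 0.2 kg, loose. It stands on a long narrow side, own z up. Own +x side (large panel, 26 mm from here): the 15 ml side, three rows of six 17 mm holes. Own -x side: five rows of ten 11 mm holes. +z side: four 30 mm holes. At the start its 15 ml side faces towards the robot (within 0.3 rad).
- rack_a: The same rack: origin at the middle of the side it stands on at the start, 47.5 mm below its middle; same axes. Pushed square near its top edge (75 mm up or higher) it pivots on the bottom edge away from the push, hardly sliding, and past about 29 degrees falls flat by itself, the pushed side up, 52 mm above the cart. It may be the left or the right one of the two.
- rack_b_mid (a point): Middle of a white four-way tube rack: an empty hollow plastic block 52 x 173 x 95 mm along its own x, y, z, 0.2 kg, loose. It stands on a long narrow side, own z up. Own +x side (large panel, 26 mm from here): the 15 ml side, three rows of six 17 mm holes. Own -x side: five rows of ten 11 mm holes. +z side: four 30 mm holes. At the start its 15 ml side faces away from the robot (within 0.3 rad).
- rack_b: The same rack: origin at the middle of the side it stands on at the start, 47.5 mm below its middle; same axes. Pushed square near its top edge (75 mm up or higher) it pivots on the bottom edge away from the push, hardly sliding, and past about 29 degrees falls flat by itself, the pushed side up, 52 mm above the cart. It may be the left or the right one of the two.
- amber_bottle: Bystander: brown glass 250 ml screw-cap bottle with a blue cap, 70 mm across, 140 mm tall, beyond the left-hand rack. Origin at the centre of its underside. Loose; must stay as it is.
- clear_bottle: Bystander: clear glass 250 ml screw-cap bottle with a blue cap, 70 mm across, 140 mm tall, beyond the right-hand rack. Origin at the centre of its underside. Loose; must stay as it is.
- wash_bottle: Bystander: white squeeze bottle with a bent spout, 66 mm across, 183 mm tall, the spout reaching 67 mm from its axis; farther from the robot than the racks, near the middle. Origin at the centre of its underside. Loose; must stay as it is.
- flask: Bystander: stoppered conical glass flask, 66 mm across its foot, 118 mm tall, beyond the right-hand rack. Origin at the centre of its underside. Loose; must stay as it is.
- reagent_bottle: Bystander: small white bottle with a black cap, 40 mm across, 76 mm tall, standing between the two racks. Origin at the centre of its underside. Loose; must stay as it is.
- marker: Bystander: felt marker lying on the cart, 138 x 13 x 15 mm, its length along its own x; in front of and between the racks. Origin at the centre of its underside. Loose; must stay as it is.
- scissors: Bystander: black-handled scissors lying flat, 165 mm long (along their own x) and about 70 mm wide, 9 mm high, beyond the left-hand rack. Origin at the centre of its underside. Loose; must stay as it is.
Mind the look-alikes: they are no part of the job. Leave any purple look-alike of the rack_b alone.

How it is judged:
By the outcome, as a careful person would: the job done as asked, in the order asked, and still so for the second after the job is handed in, with the robot touching nothing.
It also fails if it takes over 43 s, if anything falls off the work surface, if the arm or the gripper's body presses on something with over 40 N, if the wrist force passes 120 N, or if a joint passes its speed limit or range.

## Working session

There is one attempt and no reset: what is moved stays moved. The work goes in short steps, Python scripts to look and compute and a tool call to move; the robot and the scene stay as the last step left them, time stands still between calls to the robot, and variables do not carry over. Pictures are saved under pics/ and viewed, and the job is handed in when it is done.

Besides the shell and the picture viewer there is one more tool, called after "Call:" as name([rows], argument=value, ...), one row to a line, values as JSON. jog_arm: Moves the arm, as the interface text tells. Its arguments: {"type":"object","properties":{"steps":{"type":"array"},"force":{"type":"number"}},"required":["steps"]}

```bash
mkdir -p pics; ls
cat > h.py <<'E'
import numpy as np, cv2
from plant import robot
def snap(n,f):
    c=robot.read_camera(n); cv2.imwrite('pics/'+f,c['image'][:,:,::-1]); np.savez('cam_'+n+'.npz',**{k:v for k,v in c.items() if k!='image'}); return c
def ground(n,px,z=0.0):
    c=np.load('cam_'+n+'.npz'); K=c['mtx'];E=c['extrinsics']
    out=[]
    for u,v in px:
        d=E[:3,:3]@np.linalg.inv(K)@[u,v,1]; o=E[:3,3]; out.append(o+d*(z-o[2])/d[2])
    return np.array(out)
def proj(n,P):
    c=np.load('cam_'+n+'.npz'); K=c['mtx'];E=np.linalg.inv(c['extrinsics'])
    p=(E[:3,:3]@np.array(P).T).T+E[:3,3]; q=(K@p.T).T; return q[:,:2]/q[:,2:]
E
python3 - <<'E'
from h import *
snap('scene','s0.png');snap('top','t0.png')
print(robot.read_state())
E
```

```text
pics
{'t': 0.1, 'q': array([ 1.06660772e+00,  1.31071593e-01,  1.48915270e+00,  6.80791156e-08,
        1.52302110e+00, -8.53781697e-02]), 'dq': array([-0.00026854, -0.00184154, -0.00138909, -0.0016164 , -0.00174246,
       -0.00025264]), 'joint_torque': array([ 9.20673920e-04, -5.61341822e+01, -4.93096232e+01,  7.70387566e-02,
        2.90335331e-02, -8.67855965e-05]), 'tool_pos': array([0.24370894, 0.54768169, 0.19961049]), 'orientation': array([-6.52968438e-01, -3.07249300e+00,  2.48372504e-03]), 'force': array([ 0.44560718,  0.25486818, -0.1149547 ]), 'wrist_torque': array([-0.07826038, -0.00933524,  0.00636504]), 'opening': 0.09326474461295431}
```

View pics/s0.png

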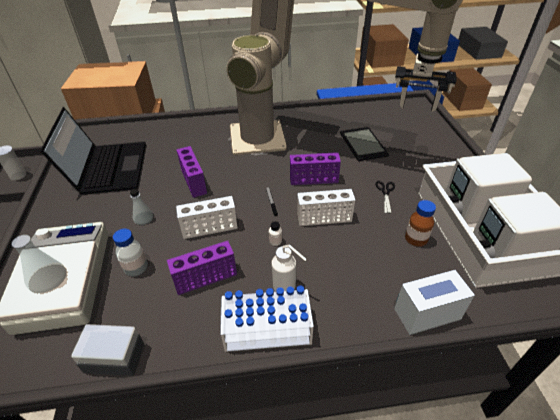

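View pics/t0.png

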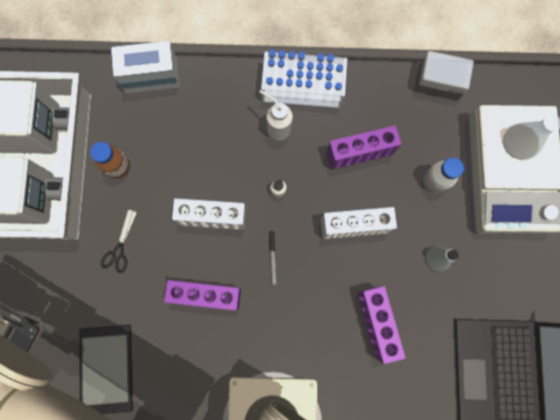

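The white candidates are the left rack (scene 326,207 / top 209,214) and the right rack (scene 207,217 / top 360,222). The look-alikes are three purple racks (top 202,295; 365,147; 383,325) and the blue-capped tube rack (top 305,75). I'll crop in on the two white racks to see which side each one shows.

Run:
```python
import cv2,numpy as np
s=cv2.imread('pics/s0.png');t=cv2.imread('pics/t0.png')
a=cv2.resize(s[180:245,165:365],None,fx=4,fy=4,interpolation=cv2.INTER_CUBIC)
cv2.imwrite('pics/c0.png',a)
b=cv2.resize(t[190:245,160:410],None,fx=3.2,fy=3.2,interpolation=cv2.INTER_CUBIC)
cv2.imwrite('pics/c1.png',b)
from h import *
np.set_printoptions(precision=4,suppress=True)
# top face corners (z=.095) rough
print(ground('top',[(174,199),(244,202),(243,223),(173,219),(324,214),(394,208),(396,229),(325,236)],.095))
print(np.load('cam_top.npz')['extrinsics'],np.load('cam_scene.npz')['extrinsics'])
```

```text
[[ 0.5405  0.2555  0.095 ]
 [ 0.5374  0.0821  0.095 ]
 [ 0.4849  0.0827  0.095 ]
 [ 0.4904  0.255   0.095 ]
 [ 0.5124 -0.1162  0.095 ]
 [ 0.5319 -0.2895  0.095 ]
 [ 0.4795 -0.2935  0.095 ]
 [ 0.4578 -0.1191  0.095 ]]
[[ 0.0244 -0.9842  0.1753  0.2997]
 [-0.9997 -0.0253 -0.0028  0.0101]
 [ 0.0072 -0.1752 -0.9845  1.3266]
 [ 0.      0.      0.      1.    ]] [[ 0.1363  0.6837 -0.717   1.4167]
 [ 0.9905 -0.1076  0.0857 -0.0861]
 [-0.0186 -0.7218 -0.6918  0.9221]
 [ 0.      0.      0.      1.    ]]
```

View pics/c0.png

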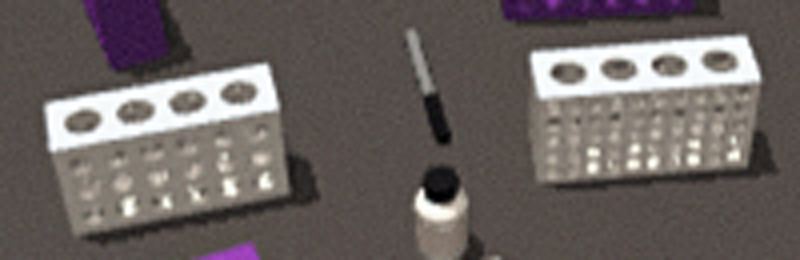

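View pics/c1.png

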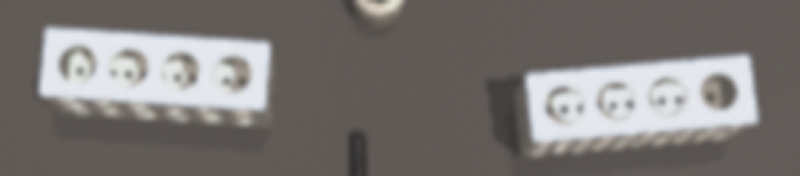

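In the scene crop, the right-hand rack (scene 207,217) has large holes, three rows of six, on its far side. That makes it rack_b. The left-hand rack (scene 326,207) has the fine five-row holes on its far side, so it is rack_a. The near-side bumps in the top view agree: about 6 on the left rack and about 10 on the right. So rack_a gets pushed away from the robot and rack_b towards it. Next I check the clearances.

Run:
```python
from h import *
np.set_printoptions(precision=3,suppress=True)
def rect(c,yaw,x0,x1,z):
    R=np.array([[np.cos(yaw),-np.sin(yaw)],[np.sin(yaw),np.cos(yaw)]])
    return [list(np.array(c)+R@[x,y])+[z] for x,y in((x0,-.0865),(x1,-.0865),(x1,.0865),(x0,.0865))]
t=cv2.imread('pics/t0.png');s=cv2.imread('pics/s0.png')
for c,yaw,f in(((.5133,.1688),-.025,(.026,.121)),((.4954,-.2046),.118,(-.121,-.026))):
  for n,im in(('top',t),('scene',s)):
    for (a,z,col) in (((-.026,.026),.095,(0,255,0)),((-.026,.026),0,(0,200,255)),(f,0,(0,0,255))):
      cv2.polylines(im,[np.round(proj(n,rect(c,yaw,*a,z))).astype(int)],True,col,1)
  print(np.array(rect(c,yaw,*f,0)))
cv2.imwrite('pics/o0.png',cv2.resize(t[90:370,90:480],None,fx=2,fy=2))
cv2.imwrite('pics/o1.png',cv2.resize(s[130:300,140:450],None,fx=2.5,fy=2.5))
st=robot.read_state(); R=cv2.Rodrigues(st['orientation'])[0]; print(R)
```

```text
[[0.537 0.082 0.   ]
 [0.632 0.079 0.   ]
 [0.636 0.252 0.   ]
 [0.541 0.255 0.   ]]
[[ 0.385 -0.305  0.   ]
 [ 0.48  -0.294  0.   ]
 [ 0.459 -0.122  0.   ]
 [ 0.365 -0.133  0.   ]]
[[-0.914  0.407 -0.001]
 [ 0.407  0.914 -0.001]
 [ 0.    -0.002 -1.   ]]
```

View pics/o0.png

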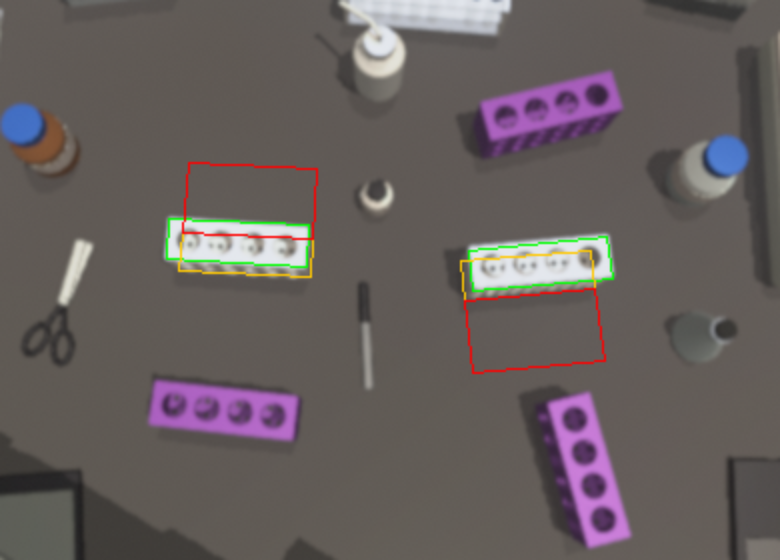

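View pics/o1.png

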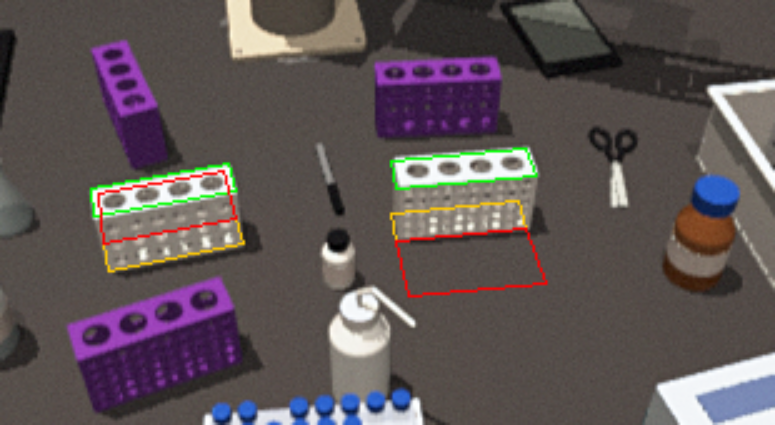

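Call:
jog_arm([
  [1,-0.338,-0.265,0,0,0,-0.39],
  [1,-0.338,-0.265,0,0,0,-0.39],
  [1,-0.338,-0.265,0,0,0,-0.39],
  [1,-0.338,-0.265,0,0,0,-0.39],
  [1,-0.338,-0.265,0,0,0,-0.39],
], force=20)

```text
t: 0.72
tool_pos: [0.3882, 0.274, 0.1998]
orientation: [-0.045, -3.14, 0.003]
force: [1.1, -0.8, 0.0]
opening: 0.0477
```

```bash
cat > tgt.py <<'E'
import sys
from h import *
# usage: x y z  xdir-angle(deg)
np.set_printoptions(precision=4,suppress=True)
s=robot.read_state();R=cv2.Rodrigues(s['orientation'])[0]
x,y,z,a=map(float,sys.argv[1:5]);a=np.radians(a)
T=np.array([[np.cos(a),np.sin(a),0],[np.sin(a),-np.cos(a),0],[0,0,-1]]).T
T=np.column_stack(([np.cos(a),np.sin(a),0],[-np.cos(a+np.pi/2),-np.sin(a+np.pi/2),0],[0,0,-1]))
print(s['t'],s['tool_pos'],s['q'],s['force'],s['opening'])
print(R.T@(np.array([x,y,z])-s['tool_pos']),cv2.Rodrigues(R.T@T)[0].ravel())
E
python3 tgt.py .445 .169 .2 178.57
```

```text
0.725 [0.3882 0.274  0.1998] [ 0.5074 -0.2112  1.8219 -0.001   1.5326 -1.0349] [ 1.1262 -0.8092  0.0374] 0.04774686101807949
[-0.0597 -0.1034 -0.    ] [-0.0016 -0.0009 -0.0035]
```

Call:
jog_arm([
  [1,-0.06,-0.103,0,0,0,0],
  [1,-0.06,-0.103,0,0,0,0],
  [1,-0.058,-0.103,0.04,0,0,0],
  [1,-0.058,-0.103,0.08,0,0,0],
  [1,-0.058,-0.103,0.107,0,0,0],
])

```text
t: 1.35
tool_pos: [0.442, 0.1685, 0.0906]
orientation: [-0.046, -3.138, 0.004]
force: [0.4, 0.3, 0.6]
opening: 0.0012
```

```bash
python3 - <<'E'
from h import *
snap('top','t1.png');c=snap('scene','s1.png')
E
python3 tgt.py .445 .169 .092 178.57
```

```text
1.45 [0.4401 0.1683 0.0891] [ 0.2575 -0.1307  1.9568 -0.0013  1.3239 -1.2843] [-0.1933 -0.2496  0.0653] 0.0007537555619957436
[-0.0048  0.0008 -0.0029] [-0.0036 -0.0077 -0.0037]
```

View pics/s1.png

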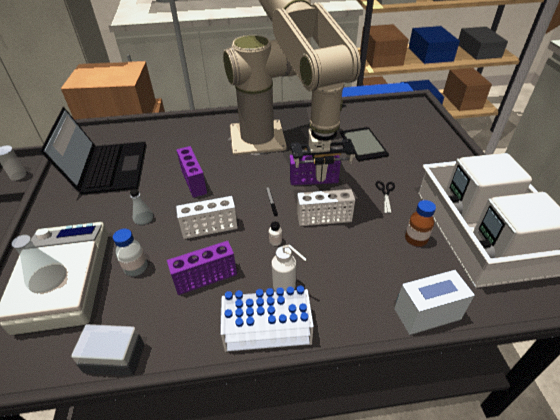

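The gripper is closed behind rack_a and touching nothing, with the fingertips near z 0.075. I start pushing gently.

Call:
jog_arm([
  [1,-0.012,0,-0.005,0,0,0],
  [1,-0.024,0,-0.005,0,0,0],
  [1,-0.036,0,-0.005,0,0,0],
  [1,-0.046,0,-0.005,0,0,0],
  [1,-0.056,0,-0.005,0,0,0],
])

```text
t: 2.08
tool_pos: [0.497, 0.1667, 0.0938]
orientation: [-0.045, -3.134, 0.005]
force: [-0.2, -0.0, 0.7]
opening: 0.0004
```

```bash
python3 - <<'E'
from h import *
a=snap('top','t2.png')['image'];b=snap('scene','s2.png')['image']
cv2.imwrite('pics/p2.png',np.hstack([cv2.resize(a[130:300,130:280],(380,430)),cv2.resize(b[110:260,250:400],(400,430))])[:,:,::-1])
E
python3 tgt.py .5 .168 .094 178.57
```

```text
2.175 [0.4971 0.1666 0.0937] [ 0.2268  0.0124  1.8109 -0.0017  1.3264 -1.3145] [0.8874 0.2393 0.6017] 0.000615515911640194
[-0.0028  0.0015 -0.0003] [-0.0036 -0.0074 -0.0041]
```

View pics/p2.png

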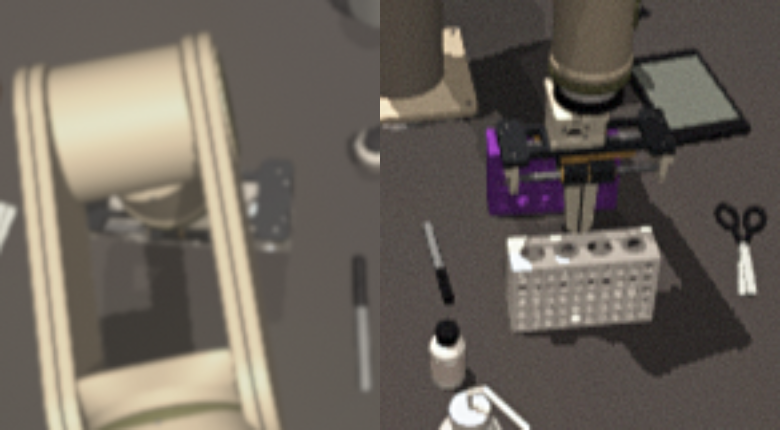

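Rack_a is starting to tilt, with the fingertip pushing at its middle (crop 580,230) and no sliding visible. I carry on past the tipping angle.

Call:
jog_arm([
  [1,-0.01,0,0,0,0,0],
  [1,-0.02,0,0,0,0,0],
  [1,-0.029,0,0,0,0,0],
  [1,-0.038,0,0,0,0,0],
  [1,-0.045,0,0,0,0,0],
])

```text
t: 2.8
tool_pos: [0.5427, 0.1653, 0.0934]
orientation: [-0.046, -3.134, 0.006]
force: [-0.3, 0.9, 0.5]
opening: 0.0003
```

```bash
python3 - <<'E'
from h import *
a=snap('scene','s3.png')['image']
cv2.imwrite('pics/p3.png',cv2.resize(a[110:300,200:450],(750,570))[:,:,::-1])
E
python3 tgt.py .5 .168 .094 178.57
```

```text
2.85 [0.5432 0.1652 0.0934] [ 0.2062  0.1278  1.6903 -0.0019  1.331  -1.3348] [-0.7055 -0.4423  0.6456] 0.0007064213360076236
[ 0.0433  0.0016 -0.0003] [-0.0035 -0.0069 -0.0044]
```

View pics/p3.png

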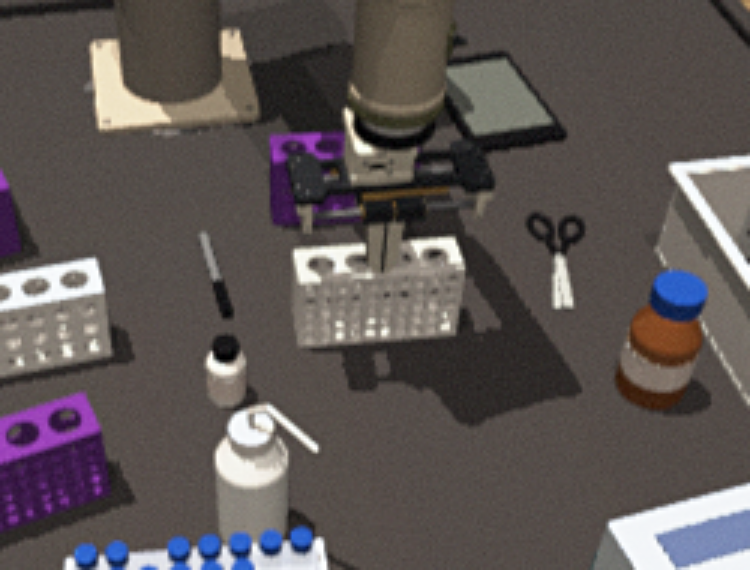

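Run:
```python
from h import *
a=cv2.imread('pics/s3.png');st=robot.read_state()
p=st['tool_pos'];pts=[p+[dx,dy,-.014] for dx in(-.008,.008) for dy in(-.015,.015)]
print(proj('scene',pts)); 
cr=cv2.resize(a[180:240,280:370],(780,520),interpolation=cv2.INTER_CUBIC)
cv2.imwrite('pics/p4.png',cr)
c=robot.read_camera('wrist');cv2.imwrite('pics/w4.png',c['image'][:,:,::-1]);print(c['tool_from_camera'])
```

```text
[[319.97886685 205.66568164]
 [329.40723954 204.64533843]
 [321.07476627 209.14874609]
 [330.58904149 208.11155811]]
[[-1.88812304e-03 -9.66052706e-01 -2.58338158e-01  7.15743646e-02]
 [ 9.99998122e-01 -1.93685511e-03 -6.58647301e-05 -7.05467469e-04]
 [-4.36734780e-04 -2.58337797e-01  9.66054549e-01 -1.85297977e-01]
 [ 0.00000000e+00  0.00000000e+00  0.00000000e+00  1.00000000e+00]]
```

View pics/p4.png

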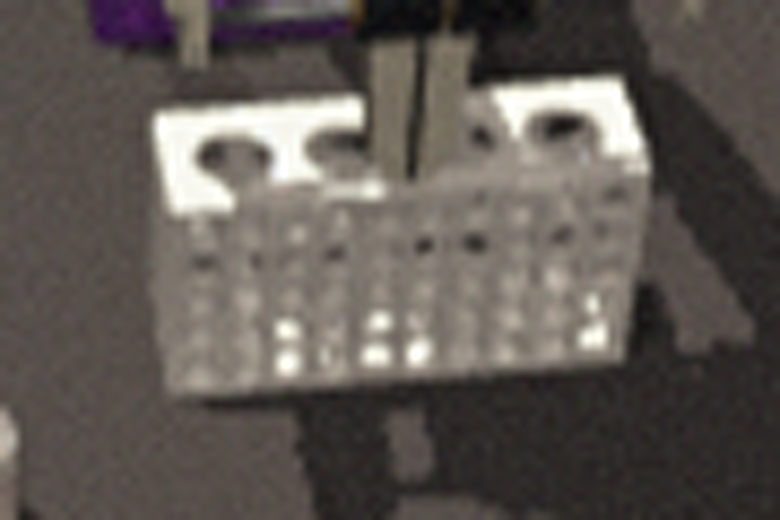

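View pics/w4.png

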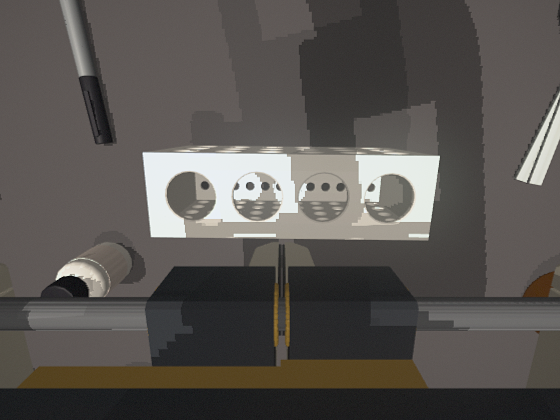

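```bash
cat >> h.py <<'E'
def wr(c,s):
    T=np.eye(4);T[:3,:3]=cv2.Rodrigues(s['orientation'])[0];T[:3,3]=s['tool_pos']
    return T@c['tool_from_camera']
def wground(c,E,px,z):
    out=[]
    for u,v in px:
        d=E[:3,:3]@np.linalg.inv(c['mtx'])@[u,v,1];o=E[:3,3];out.append(o+d*(z-o[2])/d[2])
    return np.array(out)
E
python3 - <<'E'
from h import *
np.set_printoptions(precision=4,suppress=True)
s=robot.read_state();c=robot.read_camera('wrist');E=wr(c,s)
print(s['tool_pos'],E[:3,3])
print(wground(c,E,[(145,153),(437,158),(430,238),(150,236)],.095))
p=s['tool_pos']
w=np.linalg.inv(E)
for dz in(0,-.014,):
  for dx in (-.0075,.0075):
    q=w[:3,:3]@(p+[dx,0,dz])+w[:3,3];q=c['mtx']@q;print(dz,dx,q[:2]/q[2])
E
```

```text
[0.5427 0.1652 0.0934] [0.4725 0.1672 0.2792]
[[0.4826 0.0864 0.095 ]
 [0.4908 0.2575 0.095 ]
 [0.5404 0.2578 0.095 ]
 [0.5338 0.0823 0.095 ]]
0 -0.0075 [282.1042 233.5269]
0 0.0075 [282.8157 255.6684]
-0.014 -0.0075 [282.1167 226.8739]
-0.014 0.0075 [282.7827 247.7241]
```

Run:
```python
from h import *
a=snap('scene','s5.png')['image'][:,:,::-1]
b=cv2.imread('pics/s2.png')
f=lambda i:cv2.resize(i[150:235,280:370],(396,374),interpolation=cv2.INTER_LANCZOS4)
cv2.imwrite('pics/p5.png',np.hstack([f(b),f(a)]))
print(robot.read_state()['t'],robot.read_state()['force'])
c=cv2.imread('pics/w4.png');cv2.imwrite('pics/w5.png',cv2.resize(c[140:380,140:440],None,fx=2.5,fy=2.5))
```

```text
3.0 [-0.78787144 -0.07402181  0.20837454]
```

View pics/p5.png

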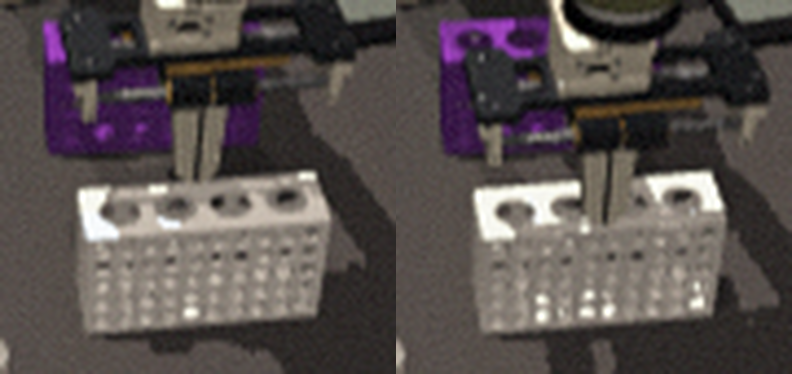

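View pics/w5.png

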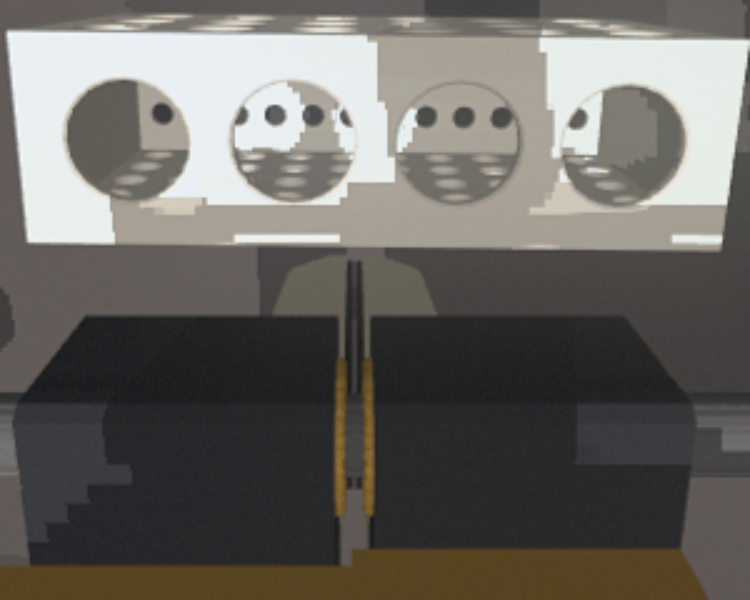

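Run:
```python
from h import *
np.set_printoptions(precision=4,suppress=True)
s=robot.read_state();c=robot.read_camera('wrist');E=wr(c,s)
for z in(.07,.08,.09,.095,.1,.105):
  print(z,wground(c,E,[(283,241)],z)[0], ground('scene',[(327.5,200.5)],z)[0])
b=cv2.imread('pics/s2.png')
# earlier frame: tip at
print(ground('scene',[(280+197/4.4,150+182/4.4)],.08), ground('scene',[(280+197/4.4,150+182/4.4)],.095))
```

```text
0.07 [0.548  0.1655 0.07  ] [0.5054 0.1816 0.07  ]
0.08 [0.5443 0.1656 0.08  ] [0.5161 0.1785 0.08  ]
0.09 [0.5407 0.1657 0.09  ] [0.5268 0.1753 0.09  ]
0.095 [0.5389 0.1657 0.095 ] [0.5321 0.1737 0.095 ]
0.1 [0.5371 0.1658 0.1   ] [0.5375 0.1722 0.1   ]
0.105 [0.5353 0.1658 0.105 ] [0.5428 0.1706 0.105 ]
[[0.4716 0.1797 0.08  ]] [[0.4885 0.1749 0.095 ]]
```

The rack hasn't moved. The tip triangulates to z ≈ 0.10 with the TCP at 0.093, so the closed fingertips passed just over the rack's top. I go back up and behind it, and measure where the tips really are before pushing again.

Call:
jog_arm([
  [1,0,0,-0.04,0,0,0],
  [1,0.05,0,-0.04,0,0,0],
  [1,0.103,0,-0.04,0,0,0],
  [1,0.103,0,-0.01,0,0,0],
  [1,0.103,0,0.005,0,0,0],
])

```text
t: 3.68
tool_pos: [0.4379, 0.1683, 0.0882]
orientation: [-0.045, -3.133, 0.006]
force: [0.2, 0.1, -0.2]
opening: 0.0005
```

Run:
```python
from h import *
np.set_printoptions(precision=4,suppress=True)
a=snap('scene','s6.png')['image'][:,:,::-1]
s=robot.read_state();c=robot.read_camera('wrist');E=wr(c,s)
print(s['t'],s['tool_pos'],s['opening'],s['q'])
w=c['image'][:,:,::-1].copy()
W=np.linalg.inv(E);R=cv2.Rodrigues(s['orientation'])[0]
for z,col in((.014,(0,0,255)),(0,(0,255,0)),(-.014,(255,0,0))):
  for dx in(-.0075,.0075):
    P=s['tool_pos']+R@[dx,0,z];q=W[:3,:3]@P+W[:3,3];q=c['mtx']@q;q=q[:2]/q[2];print(z,dx,q,proj('scene',[P])[0])
    cv2.circle(w,tuple(int(round(v)) for v in q),2,col,-1)
cv2.imwrite('pics/w6.png',w);f=cv2.resize(a[140:235,280:370],(540,570),interpolation=cv2.INTER_LANCZOS4);cv2.imwrite('pics/p6.png',f)
```

```text
3.725 [0.4371 0.1679 0.0862] 0.0003576445751994515 [ 0.2582 -0.1322  1.9638 -0.0014  1.3218 -1.2833]
0.014 -0.0075 [282.3879 247.5681] [319.2155 188.2214]
0.014 0.0075 [282.3666 226.7573] [318.3986 185.2811]
0 -0.0075 [282.4733 255.6479] [319.4689 184.9845]
0 0.0075 [282.4523 233.558 ] [318.6438 182.0486]
-0.014 -0.0075 [282.5711 264.9033] [319.7261 181.6984]
-0.014 0.0075 [282.5506 241.3692] [318.8927 178.7674]
```

View pics/w6.png

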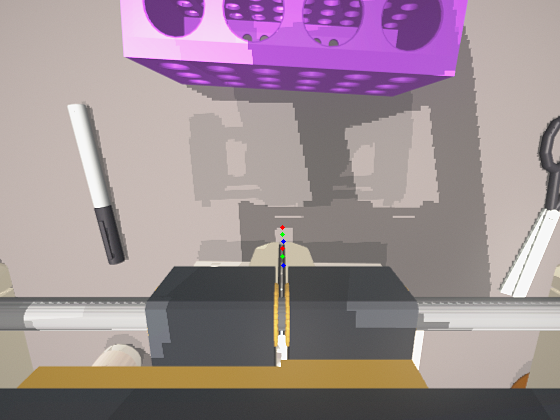

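View pics/p6.png

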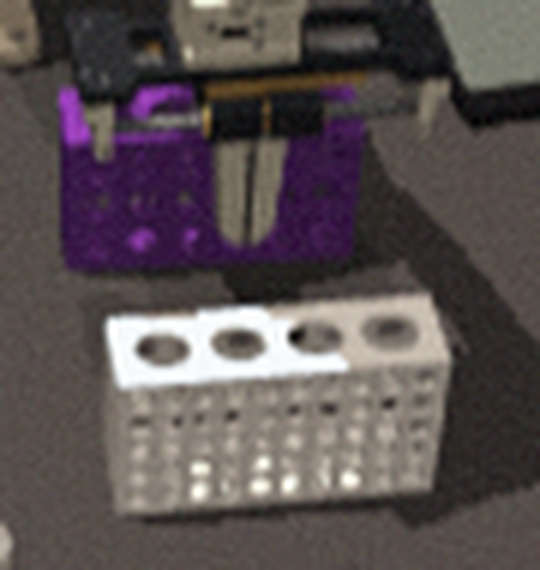

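Run:
```python
from h import *
c=robot.read_camera('wrist')['image'][:,:,::-1]
cv2.imwrite('pics/w7.png',cv2.resize(c[205:305,235:335],(600,600),interpolation=cv2.INTER_NEAREST))
s=robot.read_state();print(s['t'],s['tool_pos'],s['opening'])
```

```text
3.825 [0.43834133 0.1680463  0.08830394] 0.0008099243548574156
```

View pics/w7.png

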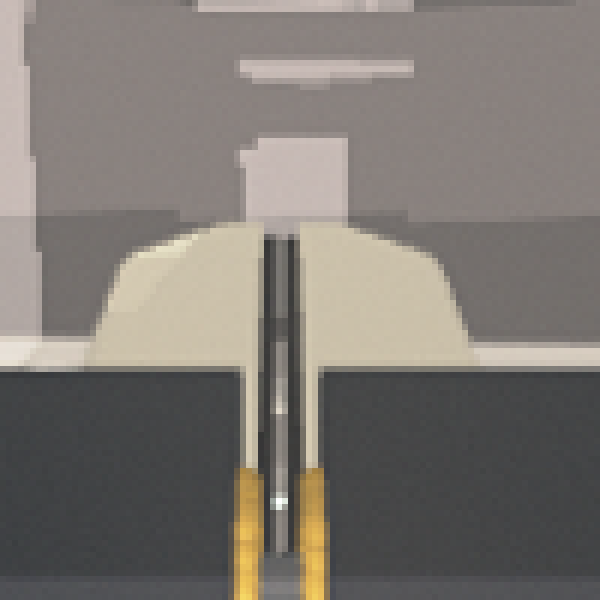

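Both cameras put the tips about 14 mm behind the TCP rather than ahead of it. In wrist row 242 and scene row 181 they sit at z ≈ 0.10. I go down 25 mm to bring them to about 0.077, then check.

Call:
jog_arm([
  [1,0,0,0.012,0,0,0],
  [1,0,0,0.024,0,0,0],
  [1,0,0,0.024,0,0,0],
])

```text
t: 4.2
tool_pos: [0.4371, 0.1676, 0.0628]
orientation: [-0.046, -3.129, 0.008]
force: [-0.2, 0.3, 1.4]
opening: 0.0005
```

Run:
```python
from h import *
np.set_printoptions(precision=4,suppress=True)
a=snap('scene','s8.png')['image'][:,:,::-1]
s=robot.read_state();R=cv2.Rodrigues(s['orientation'])[0]
print(s['t'],s['tool_pos'],s['opening'],s['force'])
for z in(.014,0,-.014): print(z,proj('scene',[s['tool_pos']+R@[0,0,z]]))
f=cv2.resize(a[140:235,280:370],(540,570),interpolation=cv2.INTER_LANCZOS4);cv2.imwrite('pics/p8.png',f)
```

```text
4.25 [0.4375 0.1677 0.0635] 0.00036013490004542086 [-0.0476 -0.5122 -0.8092]
0.014 [[318.4478 192.0216]]
0 [[318.6926 188.8655]]
-0.014 [[318.9411 185.6621]]
```

View pics/p8.png

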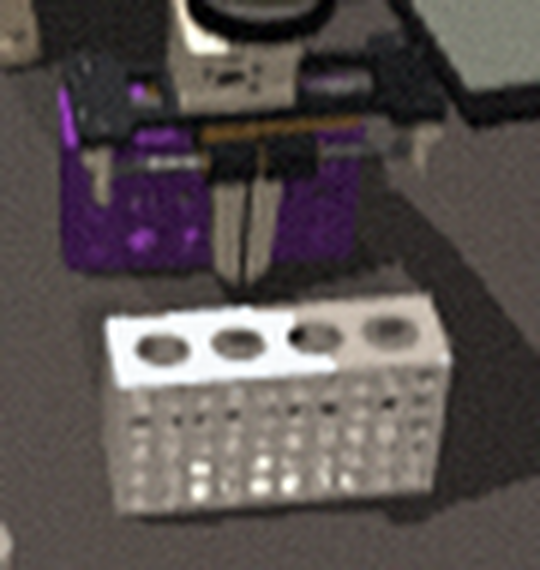

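Call:
jog_arm([
  [1,-0.012,0,-0.002,0,0,0],
  [1,-0.024,0,-0.004,0,0,0],
  [1,-0.036,0,-0.005,0,0,0],
  [1,-0.046,0,-0.005,0,0,0],
  [1,-0.056,0,-0.005,0,0,0],
])

```text
t: 4.88
tool_pos: [0.4943, 0.1661, 0.0678]
orientation: [-0.046, -3.129, 0.007]
force: [-1.1, 0.2, 0.3]
opening: -0.0001
```

Run:
```python
from h import *
np.set_printoptions(precision=4,suppress=True)
a=snap('scene','s9.png')['image'][:,:,::-1]
s=robot.read_state();print(s['t'],s['tool_pos'],s['force'])
w=robot.read_camera('wrist')['image'][:,:,::-1]
f=cv2.resize(a[140:235,280:370],(390,410),interpolation=cv2.INTER_LANCZOS4);cv2.imwrite('pics/p9.png',np.hstack([f,cv2.resize(w[100:400,140:430],(400,410))]))
```

```text
4.925 [0.4953 0.166  0.068 ] [-0.0738 -1.231  -0.1276]
```

View pics/p9.png

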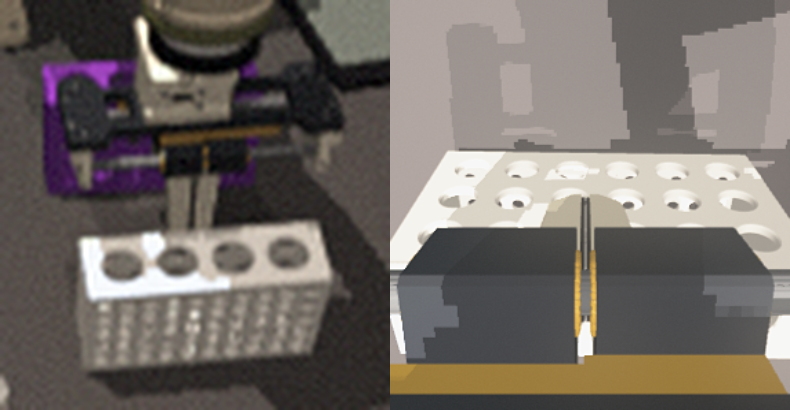

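This time it is tilting. The wrist view shows the 15 ml panel (three rows of six) turning up as the fingertip pushes it. I carry on.

Call:
jog_arm([
  [1,-0.009,0,-0.002,0,0,0],
  [1,-0.018,0,-0.004,0,0,0],
  [1,-0.027,0,-0.006,0,0,0],
  [1,-0.035,0,-0.008,0,0,0],
  [1,-0.04,0,-0.01,0,0,0],
])

```text
t: 5.6
tool_pos: [0.5353, 0.1648, 0.0775]
orientation: [-0.047, -3.13, 0.007]
force: [0.1, 0.3, 0.4]
opening: 0.0005
```

Run:
```python
from h import *
np.set_printoptions(precision=4,suppress=True)
a=snap('scene','s10.png')['image'][:,:,::-1]
s=robot.read_state();print(s['t'],s['tool_pos'],s['force'])
w=robot.read_camera('wrist')['image'][:,:,::-1]
f=cv2.resize(a[140:250,270:390],(390,358),interpolation=cv2.INTER_LANCZOS4);cv2.imwrite('pics/p10.png',np.hstack([f,cv2.resize(w[100:400,140:430],(400,358))]))
```

```text
5.65 [0.5358 0.1648 0.0779] [ 0.3457 -0.7401  1.1336]
```

View pics/p10.png

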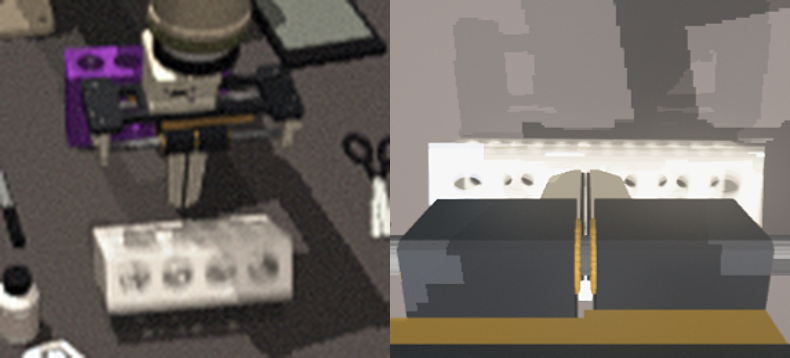

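Rack_a has gone over: its four-hole side now faces away from the robot. I lift and cross over to the far side of rack_b.

Call:
jog_arm([
  [1,0,0,-0.06,0,0,0],
  [1,0,0,-0.12,0,0,0],
  [1,0,0,-0.14,0,0,0],
])

```text
t: 6.08
tool_pos: [0.5388, 0.166, 0.2228]
orientation: [-0.047, -3.137, 0.005]
force: [0.1, -0.1, -0.3]
opening: 0.0003
```

```bash
python3 - <<'E'
from h import *
np.set_printoptions(precision=4,suppress=True)
a=snap('scene','s11.png')['image'][:,:,::-1]
w=robot.read_camera('wrist')['image'][:,:,::-1]
f=cv2.resize(a[140:250,270:390],(390,358),interpolation=cv2.INTER_LANCZOS4);cv2.imwrite('pics/p11.png',np.hstack([f,cv2.resize(w,(400,358))]))
print(ground('top',[(280,105),(264,95)],.18))
E
python3 tgt.py .573 -.196 .21 186.7
```

```text
[[ 0.759  -0.0005  0.18  ]
 [ 0.7832  0.0384  0.18  ]]
6.175 [0.5383 0.1658 0.2207] [ 0.2093  0.0306  1.5569 -0.0021  1.5605 -1.3317] [-0.1279  0.0979  0.036 ] 0.0006288472489725358
[-0.0455 -0.3606  0.0117] [-0.0031 -0.006  -0.1467]
```

View pics/p11.png

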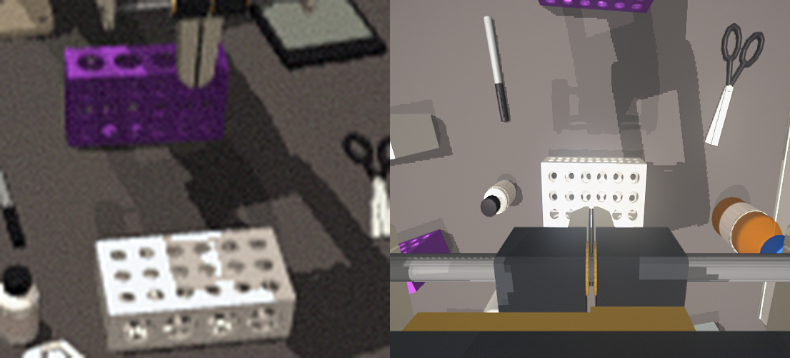

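Rack_a lies flat with the three rows of six facing up, and the reagent bottle, marker and scissors are undisturbed. Now rack_b.

Call:
jog_arm([
  [1,-0.046,-0.36,0,0,0,-0.145],
  [1,-0.046,-0.36,0,0,0,-0.145],
  [1,-0.046,-0.36,0,0,0,-0.145],
  [1,-0.046,-0.36,0,0,0,-0.145],
  [1,-0.046,-0.36,0,0,0,-0.145],
])

```text
t: 6.8
tool_pos: [0.5671, -0.1469, 0.2179]
orientation: [0.181, -3.127, 0.002]
force: [1.3, 0.4, -0.6]
opening: 0.0005
```

```bash
python3 tgt.py .573 -.196 .21 186.7
```

```text
6.8 [ 0.5671 -0.1469  0.2179] [-0.3377  0.0949  1.4949 -0.0049  1.5603 -2.0238] [ 1.2851  0.3644 -0.5649] 0.0005133168146042525
[-0.0003 -0.0494  0.0079] [-0.0007 -0.0098 -0.0016]
```

Call:
jog_arm([
  [1,0,-0.049,0,0,0,0],
  [1,0,-0.049,0.04,0,0,0],
  [1,0,-0.049,0.09,0,0,0],
  [1,0,-0.049,0.13,0,0,0],
  [1,0,-0.049,0.152,0,0,0],
])

```text
t: 7.42
tool_pos: [0.5673, -0.1942, 0.0595]
orientation: [0.18, -3.119, -0.004]
force: [-0.4, 0.0, 0.1]
opening: 0.0007
```

```bash
python3 - <<'E'
from h import *
np.set_printoptions(precision=4,suppress=True)
a=snap('scene','s12.png')['image'][:,:,::-1]
w=robot.read_camera('wrist')['image'][:,:,::-1]
f=cv2.resize(a[130:300,140:290],(390,442),interpolation=cv2.INTER_LANCZOS4);cv2.imwrite('pics/p12.png',np.hstack([f,cv2.resize(w,(400,442))]))
E
python3 tgt.py .573 -.196 .067 186.7
```

```text
7.525 [ 0.5667 -0.1938  0.0593] [-0.4116  0.2547  1.6124 -0.0057  1.2932 -2.0961] [-0.3449  0.2086 -0.097 ] 0.00038937630757353623
[-0.0059 -0.0028 -0.0078] [ 0.0047 -0.0189 -0.0016]
```

View pics/p12.png

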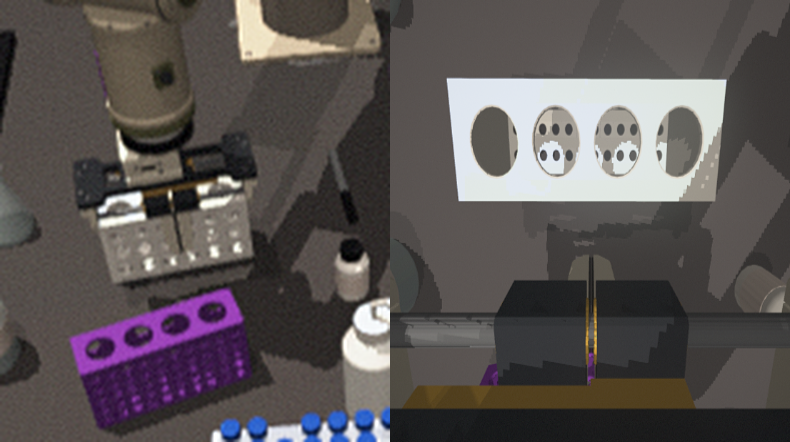

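The finger hangs free between rack_b's far side and the purple rack, centred on rack_b. I push towards the robot.

Call:
jog_arm([
  [1,0.012,-0.003,-0.007,0,0,0],
  [1,0.024,-0.003,-0.008,0,0,0],
  [1,0.036,-0.003,-0.008,0,0,0],
  [1,0.046,-0.003,-0.008,0,0,0],
  [1,0.056,-0.003,-0.008,0,0,0],
])

```text
t: 8.15
tool_pos: [0.5112, -0.2036, 0.069]
orientation: [0.18, -3.118, -0.005]
force: [0.2, 0.4, 0.7]
opening: 0.0005
```

```bash
python3 - <<'E'
from h import *
np.set_printoptions(precision=4,suppress=True)
a=snap('scene','s13.png')['image'][:,:,::-1]
w=robot.read_camera('wrist')['image'][:,:,::-1]
f=cv2.resize(a[130:300,140:290],(390,442),interpolation=cv2.INTER_LANCZOS4);cv2.imwrite('pics/p13.png',np.hstack([f,cv2.resize(w,(400,442))]))
E
python3 tgt.py .48 -.207 .075 186.7
```

```text
8.25 [ 0.5105 -0.2034  0.0684] [-0.4677  0.1184  1.7492 -0.0069  1.2928 -2.1514] [ 0.1127 -0.2572 -0.2333] 0.00037892156234010563
[ 0.0308 -0.     -0.006 ] [ 0.0048 -0.0193 -0.0021]
```

View pics/p13.png

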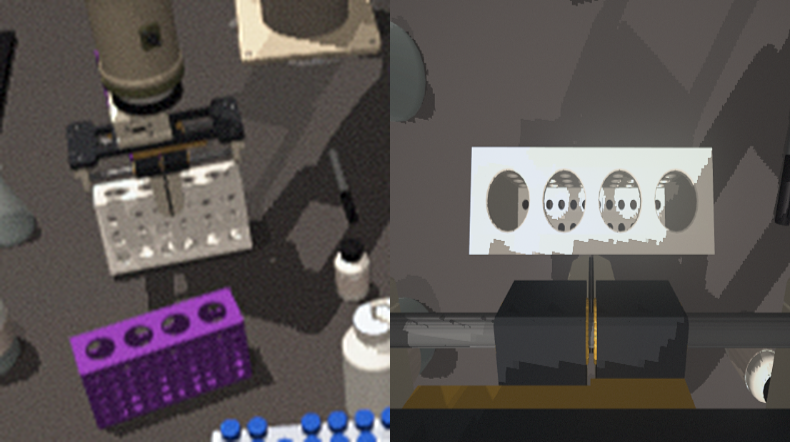

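Rack_b is tilting towards the robot, still square to the finger. I go on past the tipping point.

Call:
jog_arm([
  [1,0.01,0,-0.002,0,0,0],
  [1,0.019,0,-0.004,0,0,0],
  [1,0.028,0,-0.006,0,0,0],
  [1,0.036,0,-0.008,0,0,0],
  [1,0.042,0,-0.012,0,0,0],
])

```text
t: 8.88
tool_pos: [0.4684, -0.2083, 0.0813]
orientation: [0.179, -3.117, -0.006]
force: [0.4, -1.0, 0.1]
opening: 0.0005
```

```bash
python3 - <<'E'
from h import *
np.set_printoptions(precision=4,suppress=True)
a=snap('scene','s14.png')['image'][:,:,::-1]
w=robot.read_camera('wrist')['image'][:,:,::-1]
f=cv2.resize(a[130:300,140:290],(390,442),interpolation=cv2.INTER_LANCZOS4);cv2.imwrite('pics/p14.png',np.hstack([f,cv2.resize(w,(400,442))]))
E
python3 tgt.py .46 -.207 .09 186.7
```

```text
8.975 [ 0.4689 -0.2086  0.0819] [-0.5126  0.0056  1.8407 -0.0078  1.3129 -2.1959] [ 0.1071 -0.073   0.0703] 0.00021150272819815843
[ 0.0088  0.0026 -0.0079] [ 0.0042 -0.0186 -0.0024]
```

View pics/p14.png

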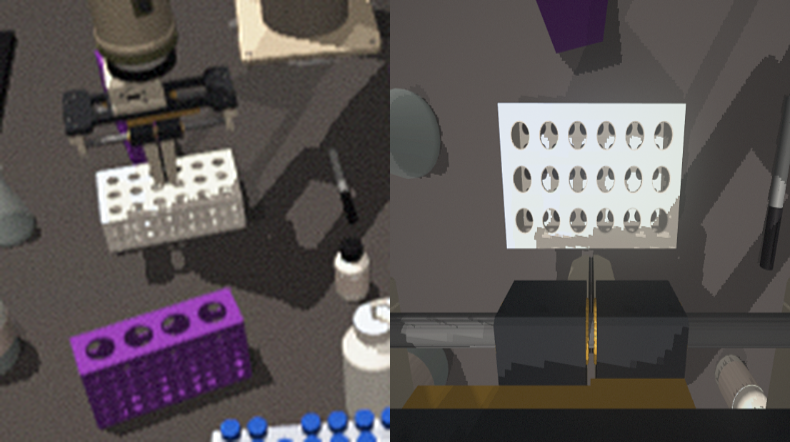

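Rack_b lies flat with its 3×6 holes up, short of the purple rack. I lift straight up, move clear and check.

Call:
jog_arm([
  [1,0,0,-0.06,0,0,0],
  [1,0,0,-0.12,0,0,0],
  [1,0,0,-0.17,0,0,0],
  [1,0,0.06,-0.17,0,0,0],
  [1,0,0.12,-0.17,0,0,0],
])

```text
t: 9.6
tool_pos: [0.4588, -0.0889, 0.2534]
orientation: [0.176, -3.12, -0.004]
force: [0.4, 0.3, -0.1]
opening: 0.0005
```

Call:
jog_arm([
  [1,0.05,0.05,-0.02,0,0,0],
  [1,0.06,0.08,-0.02,0,0,0],
  [1,0.06,0.08,-0.02,0,0,0],
  [1,0.06,0.08,-0.02,0,0,0],
])

```text
t: 10.1
tool_pos: [0.3909, -0.0164, 0.2748]
orientation: [0.177, -3.12, -0.003]
force: [-0.2, 0.3, -0.3]
opening: 0.0002
```

Run:
```python
from h import *
snap('scene','s15.png');snap('top','t15.png');print(robot.read_state()['t'],robot.read_state()['tool_pos'],robot.read_state()['force'])
a=cv2.imread('pics/t0.png');b=cv2.imread('pics/t15.png');
c=cv2.imread('pics/s0.png');d=cv2.imread('pics/s15.png');
cv2.imwrite('pics/p15.png',cv2.resize(np.vstack([np.hstack([a,b])]),(800,300)))
```

```text
10.2 [ 0.39080861 -0.01685001  0.27433039] [ 0.97758616 -0.05056116 -0.68184891]
```

View pics/s15.png

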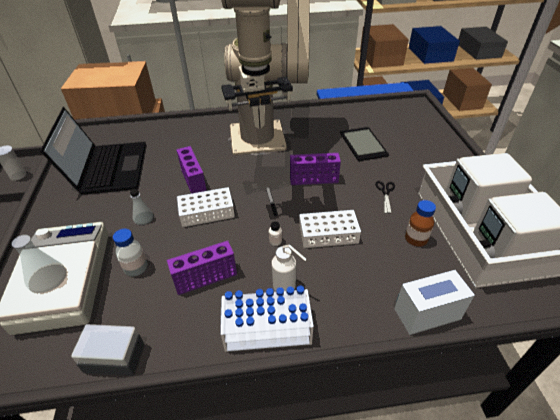

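View pics/t15.png

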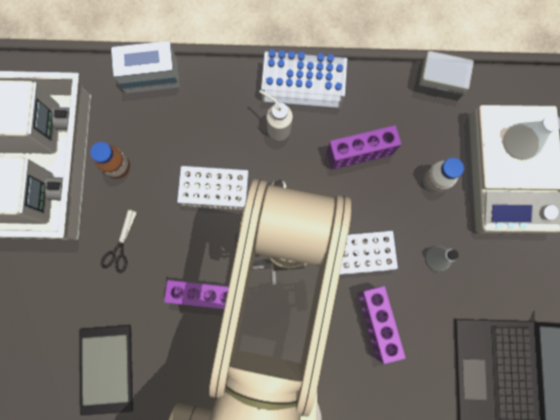

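Both racks lie flat with three rows of six holes up, at scene (330,228) and (205,206). The bottles, flask, scissors, marker and purple racks are where they were, and the arm is clear at z 0.27. I hand the job in.

Run:
```python
from h import *
print(robot.close_job())
```

```text
the job is handed in; nothing more can be done
None
```

Both white racks now lie flat with the 15 ml side (three rows of six holes) up, about where they stood. I handed the job in at about 10 s of the 43 s allowed.

- **rack_a (left):** I pushed it over away from the robot with the closed fingertips.
- **rack_b (right):** I pushed it over towards the robot, from its far side.

**What went wrong:** my first push at rack_a passed just over its top without tipping it. Both cameras showed the closed fingertips sitting well higher than the description says. With the TCP (tool centre point) at about 0.09 m, the tips were at about 0.10 m. I went back, lowered the tool about 25 mm, and the second push worked.

**Last checks:** the final scene picture shows both racks flat with the right side up. By eye, the bystanders and purple racks had not moved. The arm partly hid the marker and reagent bottle in the last top view, but both were in place in the scene view. The arm ended clear of everything, and the wrist forces I read stayed under about 2 N.

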